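# Fit the air-filter cap to its half-way bleed mark and hold it

## Task

Bleed the workshop's air-filter pot: on its panel press the yellow key and let it spring back, then press the green key and let it spring back, without pressing the red key. Then pick up the orange bayonet cap, put its lugs into the two slots of the blue pot's mouth, push it down flush against the spring and twist it clockwise (seen from above) half-way to the lock, to the white marks, not as far as the lock click. Finish there still gripping the cap and holding it pressed down flush at the white marks (do not let go); leave the glue jar, tape measure and line spool where they stand.

Things in the scene. Friction and masses are not known exactly. Their poses are not given: they have to be found in the camera images.
- pot: blue round pot fixed to the bench, 112 mm outer diameter (base flange 132 mm, 10 mm high), mouth rim 75 mm above the bench; origin at the centre of its underside, z up, entry slots along its x axis. A small dial gauge (46 mm high) stands at its +x side, to 100 mm from the axis; brass stubs stick out to 80 mm at +y and -y, 35 mm up.
- pot_mouth (a point): centre of the pot's mouth, at rim height. The mouth is an aluminium ledge ring flush with the rim, 6 mm thick, hole diameter 52 mm, cut by two entry slots 16 mm wide reaching out to radius 38 mm along the pot's +x and -x; below the ledge the bore is 76 mm wide. Turning the wrong way (anticlockwise) is blocked at the slots.
- pot_half (a point): one of the two white half-way marks on the pot's rim, 50 mm from the axis, 45 degrees clockwise (seen from above) of the +x slot; the other is opposite. Yellow rim marks are at the slots, red ones 90 degrees clockwise of them (locked). Spring detents begin to resist at about 58 degrees clockwise and click over near 90.
- pot_spring (a joint): steel spring disc inside the mouth, 11 mm below the rim at joint value 0; it is pushed straight down by the cap's nose and pushes the cap up: 3 N at first touch, about 8 N at 0.013 m, where the cap is flush.
- cap: orange bayonet cap, loose, 0.14 to 0.28 kg, standing on its nose; origin at the centre of the nose's underside, z up, 66 mm tall. Nose 36 mm diameter widening to 48 mm at height 8 mm, 48 mm stem above; flange 84 mm diameter from height 24 to 30 mm. Flush means the flange lies on the rim: the cap's origin is then 51 mm above the pot's. Half-turn symmetric: either lug fits either slot.
- cap_lugs (a point): centre of the steel lug bar through the cap's stem, 11 mm above the cap's origin: along the cap's x axis, 70 mm tip to tip, 10 mm wide, 6 mm high (height 8 to 14 mm). With the lugs under the ledge the cap has 4 mm of up-and-down play and the spring lifts it when it is not held down.
- cap_grip (a point): centre of the cap's black upright grip bar, 48 mm above the cap's origin: 46 mm long along the cap's x axis, 20 mm thick along y, from height 30 (flange top) to 66 mm. Pinch it from above across its thickness.
- cap_mark (a point): point on the cap's flange top above the lug at the cap's +x side, 40 mm from its axis, 30 mm above its origin; a white stripe lies there and another opposite. The stripes (and lugs) point at the yellow marks to enter and at the white marks at the end.
- key_yellow (a joint): yellow spring key of the control panel: round cap of 30 mm diameter in a black housing of 46 mm diameter. Joint value 0 = up, 0.006 m = fully pressed (it counts as pressed above 0.0045 m); pressing fully down takes about 4 N; springs back when let go.
- key_green (a joint): green spring key of the control panel: round cap of 30 mm diameter in a black housing of 46 mm diameter. Joint value 0 = up, 0.006 m = fully pressed (it counts as pressed above 0.0045 m); pressing fully down takes about 4 N; springs back when let go.
- key_red (a joint): red spring key of the control panel: round cap of 30 mm diameter in a black housing of 46 mm diameter. Joint value 0 = up, 0.006 m = fully pressed (it counts as pressed above 0.0045 m); pressing fully down takes about 4 N; springs back when let go.
- key_yellow_top (a point): centre of the top face of the yellow key, 32 mm above the bench when up (22 mm above the plate around it, 10 mm above its own housing); moves straight down with the key.
- key_green_top (a point): centre of the top face of the green key, 32 mm above the bench when up (22 mm above the plate around it, 10 mm above its own housing); moves straight down with the key.
- key_red_top (a point): centre of the top face of the red key, 32 mm above the bench when up (22 mm above the plate around it, 10 mm above its own housing); moves straight down with the key.
- panel: aluminium plate 90 x 190 x 10 mm fixed on the bench with the three keys in a row along its y axis, 58 mm apart, in varying colour order; origin at the centre of its underside. It may lie left or right of the pot, the cap then on the other side.
- glue_jar: clear jar with white lid, 64 mm diameter, 85 mm tall, bystander, origin at the centre of its underside
- tape: red tape measure, 72 x 40 x 66 mm, bystander, origin at the centre of its underside
- spool: orange trimmer-line spool with black flanges, 90 mm diameter, 55 mm tall, bystander, origin at the centre of its underside
Things that resemble listed ones, but are neither listed nor needed, are in the scene too. Leave any brown or turquoise look-alike of the cap alone.

How it is judged:
By the outcome, as a careful person would: the job done as asked, in the order asked, and still so for the second after the job is handed in, while the arm keeps its last pose, push and grip.
It also fails if it takes over 58 s, if anything falls off the work surface, if the arm or the gripper's body presses on something with over 40 N, if the wrist force passes 120 N, or if a joint passes its speed limit or range.

## Robot

A 6-joint arm with a two-finger parallel gripper is mounted at the origin on the work surface. World frame = base frame: x ahead of the robot, y to its left, z up, the work surface at z = 0. Lengths are in mm, angles in rad, forces in N, time in s.
With the tool pointing down it reaches from about 375 to 900 mm from the base axis. Payload 3.1 kg.
Tool frame: the origin (TCP) lies midway between the tips of the shut fingers; the grasp point (between the pads) lies 19 mm behind it; z points along the fingers, y is the line along which they close (so a half turn about z gives the same grasp; the last joint's range is limited). The gripper opens to 87 mm and grips with 3 to 60 N. Pads are 19 mm wide; open, the fingers measure 117 mm over their backs; the gripper's body (75 mm by 190 mm) begins 51 mm behind the grasp point.
Start: joints at [1.032, 0.527, 1.433, -0, 1.181, -0.178], TCP at [220.013, 584.971, 190.348] pointing down, gripper open.
Joint ranges: [-3.08, 3.08], [-0.75, 2.2], [0.22, 2.44], [-1.43, 4.57], [0, 2.65], [-2.85, 2.85]. Speed limits (rad/s): [2.79, 2.79, 3.14, 3.14, 3.14, 3.14].

## Interface

Orientations are given as [roll, pitch, yaw] about the fixed x, y, z axes, in that order (R = Rz(yaw) Ry(pitch) Rx(roll)).
In Python, from cell import ctrl gives the robot as it stands.
- The arm moves only by the tool servo_tool, never from a script. Its argument "steps" is text: rows parted by semicolons, each of 7 numbers parted by spaces: the shift along the world's x, y, z as a fraction of full scale, then the turn, a rotation vector about the world's x, y, z as a fraction of full scale, then the opening, from -1 (shut) to 1 (fully open). In form: tx ty tz ax ay az claw; .... A call has 1 to 20 rows; each row shifts and turns the commanded pose from where the row before left it; what a row does not reach is not made up. Full scale, the value 1, is 300 mm for a shift and 90 degrees for a turn. A row lasts 1/12 s, in which the tool goes at most 41.7 mm and 7.16 degrees, less where a joint would pass 70% of its speed; a pose out of reach is approached as far as the arm can. A call with a number of a shift or a turn outside -1 to 1 is refused whole. A call with a gripper value outside its range is refused whole. The fingers move at their own pace and stop on an object; the grip force is fixed at half the most. Time passes only in rows, so rows that do not move let the fingers close. It gives the time, the measured TCP pose, the force, the opening and the grip force at its end, in the units of the state.
- ctrl.get_state(): the state, without advancing time (a new reading comes with each control period).
- ctrl.snapshot(name): name is "scene" or "top" or "wrist"; returns the picture (480x640x3 uint8, red, green, blue); there is no depth.
- ctrl.camera_model(name): a dict with "intrinsics" (3x3 intrinsics, pixels), "xyz" and "rotation" of the camera in the world. Camera axes: x right, y down, z forward; pixel columns grow to the right and rows downward; lengths in mm; the calibration is good to about 2 mm. A picture is of the moment at which its call begins: read the wrist's pose just before it. camera_model takes no time and is no camera call; for the wrist camera it gives the pose at the moment of the call.
- ctrl.job_done(): hands the job in; it is judged then, once.
Trained networks look in the newest picture that a camera, given by its name, has taken for a name from the list of things; names that differ only in an ending like _2 or _b are one class to them, and where a whole thing is asked for, a point or a joint stands for the part that bears it (a point fixed in the world has none). Each returns a list of dicts, best first, with "conf" (0 to 1); they miss things now and then, are a little off and sometimes report something else, mostly with a low value. They report only what shows in the picture. A call takes as long as a camera call. They do not tell look-alikes from the thing itself.
- ctrl.recognise(thing, camera): "at" ([x, y, z] in mm, in world coordinates, good to about 4 mm: the middle of the surface that is visible of it).
The state is a dict: "time": time; "qpos": joint angles; "joint_vel": joint speeds; "joint_efforts": joint torques, N m; "tcp_pos": TCP position; "orientation": TCP orientation; "contact_force": force on the tool from outside, world axes, zero at the start; "wrist_torque": the same for the moment, N m; "gripper_width": finger opening in mm; "finger_force": force on a finger pad.
Only numpy, scipy, OpenCV 4.12 (cv2) and the standard library are available. Lean on these libraries where they do the work, as an engineer would, in place of code of your own. Each camera call takes 0.05 s, during which the arm holds its last target. There are 200 camera calls.

## Working session

There is one attempt and no reset: what is moved stays moved. The work goes in short steps, Python scripts to look and compute and a tool call to move; the robot and the scene stay as the last step left them, time stands still between calls to the robot, and variables do not carry over. Pictures are saved under pics/ and viewed, at most 10 in all, crops included, and the job is handed in when it is done.

Besides the shell and the picture viewer there is one more tool, called after "Request:" in YAML: its name, and indented under it one key for each argument. servo_tool: Moves the arm, as the interface text tells. Its arguments: {"type":"object","properties":{"steps":{"type":"string"}},"required":["steps"]}

```bash
mkdir -p pics
cat > h.py <<'E'
from cell import ctrl
import numpy as np, cv2
def snap(cam,fn):
    im=ctrl.snapshot(cam); cv2.imwrite('pics/'+fn,im[:,:,::-1]); return im
def px2w(cam,u,v,z,m=None):
    m=m or ctrl.camera_model(cam); K=np.array(m['intrinsics']);R=np.array(m['rotation']);c=np.array(m['xyz'])
    d=R@np.linalg.inv(K)@np.array([u,v,1.]); return c+d*(z-c[2])/d[2]
def w2px(cam,p,m=None):
    m=m or ctrl.camera_model(cam); K=np.array(m['intrinsics']);R=np.array(m['rotation']);c=np.array(m['xyz'])
    q=K@(R.T@(np.array(p)-c)); return q[:2]/q[2]
E
python3 - <<'E'
from h import *
s=ctrl.get_state();print(s['time'],s['tcp_pos'],s['orientation'],s['gripper_width'])
snap('top','top1.png')
print(ctrl.camera_model('top'))
for n in ['pot','pot_mouth','pot_half','cap','cap_grip','cap_mark','key_yellow_top','key_green_top','key_red_top','panel','glue_jar','tape','spool']:
    print(n,[(np.round(d['at']).tolist(),round(d['conf'],2),np.round(w2px('top',d['at'])).tolist()) for d in ctrl.recognise(n,'top')[:4]])
E
```

```text
0.0 [219.60666381 584.33030036 189.37617491] [-3.13949786e+00 -3.59580357e-04  2.78188234e+00] 87.0189496415936
{'intrinsics': array([[471.76946042,   0.        , 323.89194337],
       [  0.        , 471.76946042, 239.39414924],
       [  0.        ,   0.        ,   1.        ]]), 'xyz': array([359.99322343, -41.4032945 , 945.9762414 ]), 'rotation': array([-2.91476746e+00, -7.22733388e-04, -1.42715834e+00])}Traceback (most recent call last):
  File "<stdin>", line 6, in <module>
  File "h.py", line 10, in w2px
    q=K@(R.T@(np.array(p)-c)); return q[:2]/q[2]
      ~^^~~~~~~~~~~~~~~~~~~~~
ValueError: matmul: Input operand 1 does not have enough dimensions (has 0, gufunc core with signature (n?,k),(k,m?)->(n?,m?) requires 1)
```

View pics/top1.png

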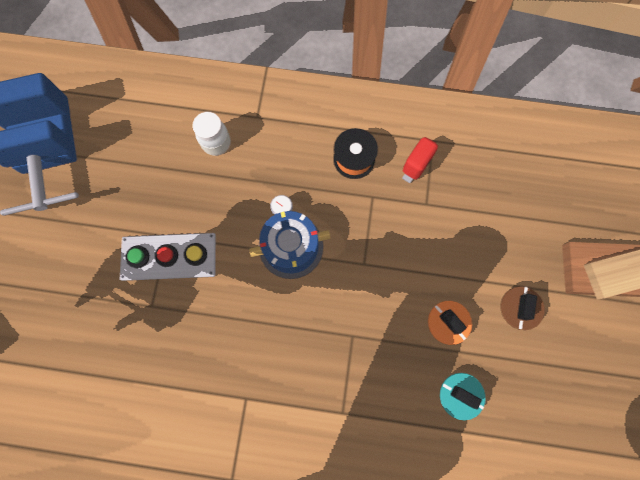

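The top view shows the panel at about (167,256), with green (137,256), red (166,255) and yellow (195,254). The pot is at (290,240) and its gauge at (281,205). There are three cap-like things: orange (450,322), brown (522,307) and turquoise (463,397). The orange one fits the description.

```bash
sed -i "s/R=np.array(m\['rotation'\])/R=Rot.from_euler('xyz',m['rotation']).as_matrix()/; 2a from scipy.spatial.transform import Rotation as Rot" h.py
python3 - <<'E'
from h import *
im=cv2.imread('pics/top1.png')
a=cv2.resize(im[190:290,240:340],(400,400),interpolation=cv2.INTER_CUBIC)
b=cv2.resize(im[275:375,400:500],(400,400),interpolation=cv2.INTER_CUBIC)
cv2.imwrite('pics/crop1.png',np.hstack([a,b]))
ctrl.snapshot('top')
for n in ['pot','pot_mouth','pot_half','cap','cap_grip','cap_mark','key_yellow_top','key_green_top','key_red_top','panel','glue_jar','tape','spool']:
    print(n,[(np.round(d['at']).tolist(),round(d['conf'],2),np.round(w2px('top',d['at'])).tolist()) for d in ctrl.recognise(n,'top')[:4]])
for n,u,v,z in [('y',195,254,32),('r',166,255,32),('g',137,256,32),('cap',453,321,66),('mouth',289,240,64)]: print(n,px2w('top',u,v,z).round(1))
E
```

```text
pot [([547.0, 54.0, 70.0], 0.81, [288.0, 241.0])]
pot_mouth [([546.0, 56.0, 74.0], 0.55, [287.0, 241.0])]
pot_half [([543.0, 52.0, 69.0], 0.9, [289.0, 243.0]), ([751.0, -179.0, 64.0], 0.34, [420.0, 160.0])]
cap [([490.0, -403.0, 27.0], 0.91, [518.0, 307.0]), ([312.0, -304.0, 30.0], 0.7, [460.0, 396.0]), ([439.0, -267.0, 29.0], 0.66, [446.0, 324.0]), ([485.0, 290.0, 9.0], 0.55, [170.0, 261.0])]
cap_grip [([316.0, -305.0, 30.0], 0.69, [461.0, 393.0]), ([487.0, -403.0, 31.0], 0.65, [519.0, 309.0]), ([493.0, 297.0, 32.0], 0.6, [164.0, 255.0]), ([483.0, 352.0, 30.0], 0.43, [135.0, 256.0])]
cap_mark [([436.0, -269.0, 28.0], 0.97, [447.0, 326.0]), ([486.0, -401.0, 27.0], 0.81, [517.0, 309.0])]
key_yellow_top [([505.0, 243.0, 31.0], 0.56, [192.0, 253.0]), ([546.0, 53.0, 76.0], 0.5, [288.0, 241.0])]
key_green_top [([480.0, 354.0, 31.0], 0.71, [134.0, 257.0]), ([495.0, 296.0, 34.0], 0.19, [164.0, 253.0])]
key_red_top [([495.0, 297.0, 35.0], 0.72, [163.0, 253.0])]
panel [([484.0, 291.0, 9.0], 0.73, [169.0, 261.0])]
glue_jar [([748.0, 246.0, 76.0], 0.71, [209.0, 130.0]), ([543.0, 57.0, 75.0], 0.35, [286.0, 242.0])]
tape [([752.0, -180.0, 63.0], 0.87, [420.0, 159.0])]
spool [([755.0, -49.0, 52.0], 0.9, [355.0, 151.0])]
y [503.1 235.7  32. ]
r [493.  291.9  32. ]
g [482.8 348.   32. ]
cap [ 442.5 -270.3   66. ]
mouth [550.8  53.2  64. ]
```

View pics/crop1.png

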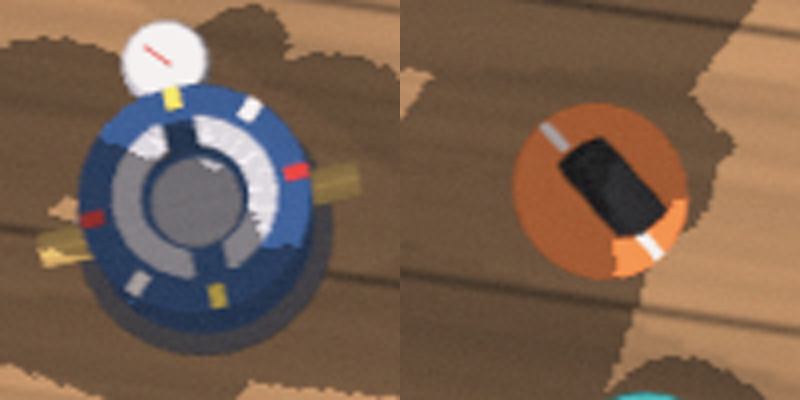

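The crop confirms the orange cap by its colour. Its bar and stripes run along one diagonal. On the pot the yellow marks are at crop (172,98) and (218,295), and the white marks are clockwise of them.

Run:
```python
from h import *
P=lambda u,v,z:px2w('top',u,v,z)
y1=P(240+172/4,190+98/4,75);y2=P(240+218/4,190+295/4,75)
w1=P(240+250/4,190+110/4,75);w2=P(240+138/4,190+283/4,75);r1=P(240+297/4,190+172/4,75);r2=P(240+91/4,190+219/4,75)
for a,b in((y1,y2),(w1,w2),(r1,r2)): print((a+b)/2,np.linalg.norm(a-b),np.degrees(np.arctan2(*(a-b)[1::-1])))
a=P(400+154/4,275+137/4,30);b=P(400+250/4,275+246/4,30)
print('cap',(a+b)/2,np.linalg.norm(a-b),np.degrees(np.arctan2(*(a-b)[1::-1])))
print(np.degrees(np.arctan2(503.1-482.8,235.7-348)))
```

```text
[550.55760473  52.94734147  75.        ] 98.614059282575 21.955045284034945
[550.41977583  52.98712547  75.        ] 98.72013489494462 -23.310297074642484
[550.47256258  53.13648047  75.        ] 99.86267119566834 -68.52809485598898
cap [ 441.83931577 -275.04755688   30.        ] 66.96272381175794 48.02602606888537
169.75353152918996
```

Request:
servo_tool:
  steps: "0.08 -0.096 -0.03 0 0 0 -1;0.08 -0.096 -0.03 0 0 0 -1;0.08 -0.096 -0.03 0 0 0 -1;0.08 -0.096 -0.03 0 0 0 -1;0.08 -0.096 -0.03 0 0 0 -1;0.08 -0.096 -0.03 0 0 0 -1;0.08 -0.096 -0.03 0 0 0 -1;0.08 -0.096 -0.03 0 0 0 -1;0.08 -0.096 -0.03 0 0 0 -1;0.08 -0.096 -0.03 0 0 0 -1;0.08 -0.096 -0.03 0 0 0 -1;0.06 -0.096 -0.03 0 0 0 -1;0 0 0 0 0 0 -1;0 0 0 0 0 0 -1"

```text
time: 1.97
tcp_pos: [502.9, 237.7, 81.9]
orientation: [-3.141, -0.001, 2.778]
contact_force: [-1.1, 0.9, 0.2]
gripper_width: 3.8
finger_force: 0.0
```

Run:
```python
from h import *
s=ctrl.get_state();print(s['time'],s['tcp_pos'],s['orientation'],s['gripper_width'],s['contact_force'],s['qpos'])
snap('wrist','w1.png')
for n in ['key_yellow_top','key_green_top','key_red_top']:
    print(n,[(np.round(d['at']).tolist(),round(d['conf'],2),np.round(w2px('wrist',d['at'])).tolist()) for d in ctrl.recognise(n,'wrist')[:4]])
snap('top','t2.png')
for n in ['key_yellow_top','key_green_top','key_red_top']:
    print(n,[(np.round(d['at']).tolist(),round(d['conf'],2)) for d in ctrl.recognise(n,'top')[:2]])
```

```text
1.9667 [502.92819536 237.74810262  81.85659957] [-3.14132442e+00 -8.24863557e-04  2.77763945e+00] 3.756352194692216 [-1.10588091  0.9243194   0.16479868] [ 2.40555220e-01  5.87749952e-01  1.70280688e+00  3.29723033e-04
  8.51866988e-01 -9.66505262e-01]
key_yellow_top [([500.0, 240.0, 28.0], 0.59, [324.0, 244.0])]
key_green_top [([486.0, 353.0, 28.0], 0.75, [490.0, 163.0])]
key_red_top [([497.0, 298.0, 31.0], 0.6, [409.0, 211.0])]
key_yellow_top []
key_green_top []
key_red_top []
```

View pics/w1.png

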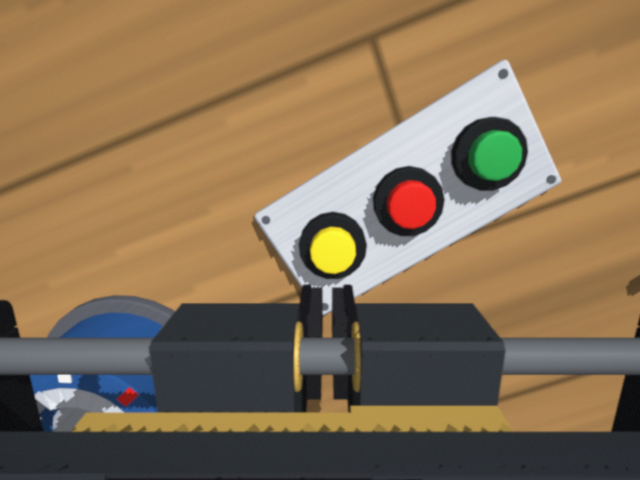

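The wrist view shows yellow at (333,250), red (412,204) and green (498,155).

Run:
```python
from h import *
for u,v in((333,250),(412,204),(498,155)): print(px2w('wrist',u,v,32).round(1))
```

```text
[504.  244.9  32. ]
[493.1 300.9  32. ]
[482.6 357.6  32. ]
```

Request:
servo_tool:
  steps: "0.002 0.011 -0.07 0 0 0 -1;0 0 -0.07 0 0 0 -1;0 0 -0.02 0 0 0 -1;0 0 -0.015 0 0 0 -1;0 0 -0.015 0 0 0 -1;0 0 0 0 0 0 -1;0 0 0 0 0 0 -1;0 0 0 0 0 0 -1"

```text
time: 3.03
tcp_pos: [503.2, 242.8, 26.1]
orientation: [3.141, 0.001, 2.782]
contact_force: [0.5, -1.1, 0.5]
gripper_width: 0.4
finger_force: 0.0
```

Run:
```python
from h import *
for i in range(3):
    snap('wrist','w2.png'); s=ctrl.get_state();print(s['tcp_pos'],s['contact_force'])
im=cv2.imread('pics/w2.png')
b=snap('scene','s2.png')[:,:,::-1]
cv2.imwrite('pics/c2.png',np.hstack([cv2.resize(im,(400,300)),cv2.resize(b,(400,300))]))
print(w2px('scene',[503,242,30]),w2px('wrist',[503,242,32]))
```

```text
[503.23312508 242.80982052  26.11298397] [-0.80749842  0.51237634 -0.72262814]
[503.15916338 242.76049815  26.04377832] [-0.81240433 -0.22801798 -0.22727326]
[503.09423495 242.73824255  25.98274641] [ 0.27969673  0.44475388 -0.07480846]
[453.1980402  243.82633258] [323.4718156  283.87446224]
```

View pics/c2.png

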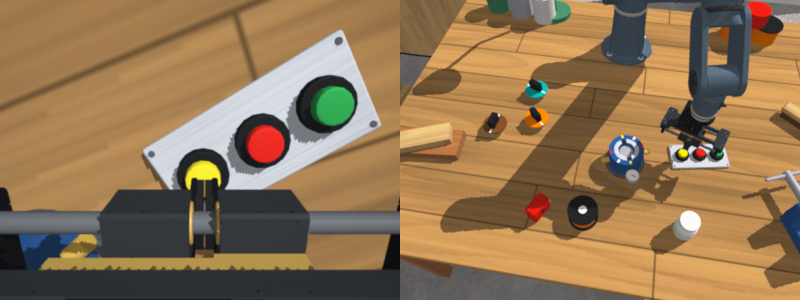

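Run:
```python
import cv2,numpy as np
a=cv2.imread('pics/w2.png')[220:345,260:385]; b=cv2.imread('pics/s2.png')[200:280,400:520]
cv2.imwrite('pics/c3.png',np.hstack([cv2.resize(a,(400,400)),cv2.resize(b,(400,267)).copy() if 0 else cv2.copyMakeBorder(cv2.resize(b,(400,267)),0,133,0,0,0)]))
from h import *
for z in(0,22,32): print(z,w2px('wrist',[503,242.7,z]),w2px('scene',[503,242.7,z]))
```

```text
0 [324.96005575 261.93556242] [450.16821717 251.14323275]
22 [324.83800626 276.03675201] [452.62526482 245.84606391]
32 [324.77410188 283.42004943] [453.77111053 243.37572591]
```

View pics/c3.png

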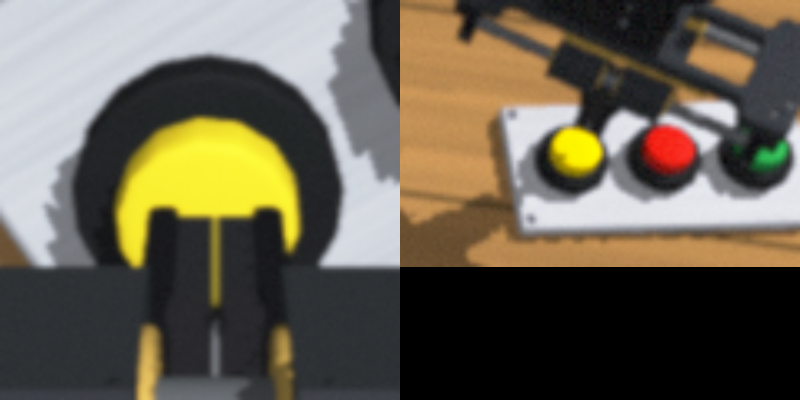

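Both views put the fingertips over the key but still above it, and there is no force yet. I'll go down in small steps and watch the force.

Request:
servo_tool:
  steps: "0 0 -0.008 0 0 0 -1;0 0 0 0 0 0 -1;0 0 0 0 0 0 -1"

```text
time: 3.48
tcp_pos: [502.5, 242.6, 22.8]
orientation: [-3.141, -0.0, 2.782]
contact_force: [0.1, 0.8, -1.1]
gripper_width: 0.5
finger_force: 0.0
```

Request:
servo_tool:
  steps: "0 0 -0.008 0 0 0 -1;0 0 0 0 0 0 -1;0 0 0 0 0 0 -1"

```text
time: 3.73
tcp_pos: [502.4, 242.6, 20.3]
orientation: [-3.141, -0.0, 2.782]
contact_force: [0.9, -0.4, 0.6]
gripper_width: 0.4
finger_force: 0.0
```

Run:
```python
from h import *
a=snap('wrist','w4.png')[220:345,260:385,::-1]; b=snap('scene','s4.png')[200:280,400:520,::-1]
cv2.imwrite('pics/c4.png',np.hstack([cv2.resize(a,(400,400)),cv2.copyMakeBorder(cv2.resize(b,(400,267)),0,133,0,0,0)]))
print(ctrl.get_state()['contact_force'],ctrl.get_state()['joint_efforts'])
for z in(20,32):print(w2px('wrist',[503,242.7,z]),w2px('scene',[503,242.7,z]))
print(ctrl.camera_model('wrist'))
```

```text
[-0.37683535 -0.05369638 -0.73433508] [-1.32574925e-03 -4.27273965e+01 -9.49956447e+00  8.70976830e-03
  8.71662959e-02 -2.41748927e-05]
[325.19485859 279.10623485] [452.39830609 246.33536606]
[325.12092105 288.35263983] [453.77111053 243.37572591]
{'intrinsics': array([[401.10968372,   0.        , 326.81549447],
       [  0.        , 401.10968372, 241.62604106],
       [  0.        ,   0.        ,   1.        ]]), 'xyz': array([429.66821669, 270.95186069, 213.65231762]), 'rotation': array([ 2.84927155e+00, -8.49130935e-04,  1.21166631e+00])}
```

View pics/c4.png

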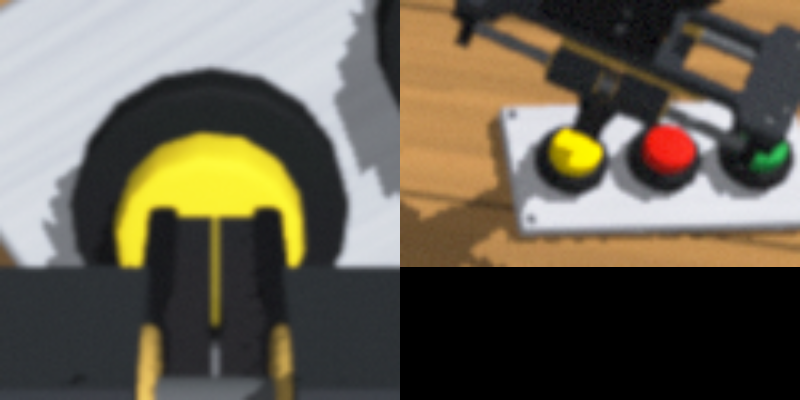

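Request:
servo_tool:
  steps: "0 0 -0.008 0 0 0 -1;0 0 0 0 0 0 -1;0 0 0 0 0 0 -1"

```text
time: 4.08
tcp_pos: [502.4, 242.6, 18.0]
orientation: [-3.141, -0.0, 2.782]
contact_force: [0.8, -0.6, 0.0]
gripper_width: 0.4
finger_force: 0.0
```

Request:
servo_tool:
  steps: "0 0 -0.008 0 0 0 -1;0 0 0 0 0 0 -1;0 0 0 0 0 0 -1"

```text
time: 4.33
tcp_pos: [502.5, 242.6, 15.6]
orientation: [-3.141, -0.0, 2.782]
contact_force: [0.2, -0.3, -1.0]
gripper_width: 0.6
finger_force: 0.0
```

Request:
servo_tool:
  steps: "0 0 -0.008 0 0 0 -1;0 0 0 0 0 0 -1;0 0 0 0 0 0 -1"

```text
time: 4.58
tcp_pos: [502.5, 242.6, 13.2]
orientation: [-3.141, -0.0, 2.782]
contact_force: [0.7, -0.4, 0.4]
gripper_width: 0.7
finger_force: 0.0
```

Run:
```python
from h import *
a=snap('wrist','w5.png')[220:345,260:385,::-1]; b=snap('scene','s5.png')[215:265,425:485,::-1]
cv2.imwrite('pics/c5.png',np.hstack([cv2.resize(a,(300,300)),cv2.copyMakeBorder(cv2.resize(b,(480,400),interpolation=cv2.INTER_CUBIC)[:300],0,0,0,0,0)]))
t=ctrl.get_state()['tcp_pos'];print(t,w2px('wrist',t),w2px('scene',t),w2px('scene',[503,242,32]))
m=ctrl.camera_model('scene');print(m['xyz'],np.linalg.norm(m['xyz']-t))
```

```text
[502.57829059 242.68759663  13.29523254] [324.85060533 278.6797112 ] [451.63986547 247.79170258] [453.42812665 243.32901338]
[1078.520701     39.03199986  927.82237231] 1099.7932312842684
```

View pics/c5.png

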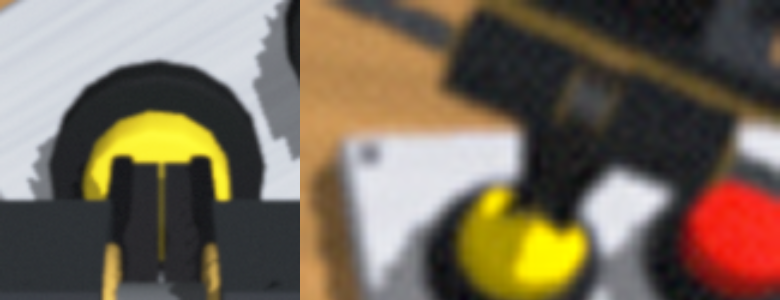

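Request:
servo_tool:
  steps: "0 0 -0.008 0 0 0 -1;0 0 0 0 0 0 -1;0 0 0 0 0 0 -1"

```text
time: 4.93
tcp_pos: [502.5, 242.6, 10.8]
orientation: [-3.141, -0.0, 2.782]
contact_force: [0.5, 0.8, 0.3]
gripper_width: 0.5
finger_force: 0.0
```

Request:
servo_tool:
  steps: "0 0 -0.008 0 0 0 -1;0 0 0 0 0 0 -1;0 0 0 0 0 0 -1"

```text
time: 5.18
tcp_pos: [502.5, 242.6, 8.4]
orientation: [-3.141, -0.0, 2.782]
contact_force: [0.8, 0.3, 0.1]
gripper_width: 0.2
finger_force: 0.0
```

Request:
servo_tool:
  steps: "0 0 -0.006 0 0 0 -1;0 0 0 0 0 0 -1;0 0 0 0 0 0 -1"

```text
time: 5.43
tcp_pos: [502.5, 242.6, 6.6]
orientation: [-3.141, -0.0, 2.782]
contact_force: [0.2, 0.1, 0.2]
gripper_width: 0.6
finger_force: 0.0
```

Request:
servo_tool:
  steps: "0 0 -0.006 0 0 0 -1;0 0 0 0 0 0 -1;0 0 0 0 0 0 -1"

```text
time: 5.68
tcp_pos: [502.5, 242.6, 4.8]
orientation: [-3.141, -0.0, 2.782]
contact_force: [-0.5, -0.4, 0.0]
gripper_width: 0.6
finger_force: 0.0
```

Request:
servo_tool:
  steps: "0 0 -0.006 0 0 0 -1;0 0 0 0 0 0 -1;0 0 0 0 0 0 -1"

```text
time: 5.93
tcp_pos: [502.5, 242.7, 3.0]
orientation: [-3.141, -0.0, 2.782]
contact_force: [-0.0, -0.2, -0.9]
gripper_width: 0.2
finger_force: 0.0
```

Run:
```python
from h import *
a=snap('wrist','w6.png')[220:345,260:385,::-1]; b=snap('scene','s6.png')[215:265,425:485,::-1]
cv2.imwrite('pics/c6.png',np.hstack([cv2.resize(a,(300,300)),cv2.resize(b,(480,400),interpolation=cv2.INTER_CUBIC)[:300]]))
s=ctrl.get_state();print(s['tcp_pos'],s['qpos'],s['contact_force'])
```

```text
[502.61865788 242.65212162   3.13768971] [ 2.49564394e-01  7.19745590e-01  1.73705264e+00 -1.36427717e-05
  6.84815314e-01 -9.61402691e-01] [-0.14673224  0.1162091   0.01655467]
```

View pics/c6.png

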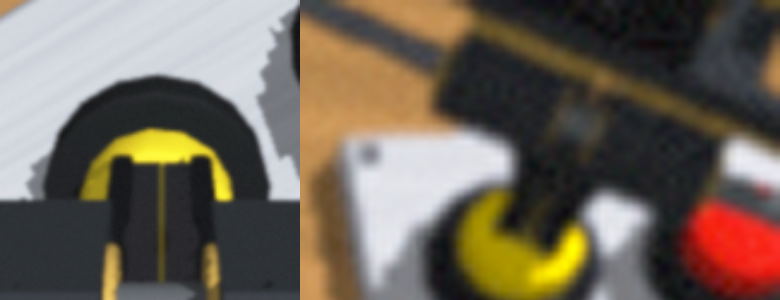

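Request:
servo_tool:
  steps: "0 0 -0.006 0 0 0 -1;0 0 0 0 0 0 -1;0 0 0 0 0 0 -1"

```text
time: 6.28
tcp_pos: [502.5, 242.6, 1.2]
orientation: [-3.141, -0.0, 2.782]
contact_force: [-0.1, -0.1, 0.1]
gripper_width: -0.0
finger_force: 0.0
```

Request:
servo_tool:
  steps: "0 0 -0.006 0 0 0 -1;0 0 0 0 0 0 -1;0 0 0 0 0 0 -1"

```text
time: 6.53
tcp_pos: [502.8, 242.7, -0.4]
orientation: [3.141, 0.0, 2.782]
contact_force: [0.2, 0.4, 1.6]
gripper_width: 0.6
finger_force: 0.6
```

Request:
servo_tool:
  steps: "0 0 -0.006 0 0 0 -1;0 0 0 0 0 0 -1;0 0 0 0 0 0 -1"

```text
time: 6.78
tcp_pos: [502.8, 242.7, -2.2]
orientation: [3.141, 0.0, 2.782]
contact_force: [0.2, -0.4, 1.8]
gripper_width: 0.5
finger_force: 1.1
```

Request:
servo_tool:
  steps: "0 0 -0.006 0 0 0 -1;0 0 -0.005 0 0 0 -1;0 0 0 0 0 0 -1;0 0 0 0 0 0 -1"

```text
time: 7.12
tcp_pos: [502.8, 242.7, -5.5]
orientation: [3.141, 0.0, 2.782]
contact_force: [0.9, 0.1, 3.7]
gripper_width: 0.3
finger_force: 1.8
```

Request:
servo_tool:
  steps: "0 0 -0.004 0 0 0 -1;0 0 0 0 0 0 -1;0 0 0 0 0 0 -1"

```text
time: 7.37
tcp_pos: [502.8, 242.8, -5.9]
orientation: [3.141, 0.001, 2.782]
contact_force: [-1.4, 0.9, 9.8]
gripper_width: 0.3
finger_force: 4.5
```

Contact began at a reported z of about 0, and the key bottomed out at −5.9. So the fingertips really sit about 32 mm higher than the reported TCP. Next is green, with that correction, clearing red.

Request:
servo_tool:
  steps: "0 0 0.07 0 0 0 -1;0 0 0.07 0 0 0 -1;-0.023 0.126 0 0 0 0 -1;-0.023 0.126 0 0 0 0 -1;-0.024 0.125 0 0 0 0 -1;0 0 0 0 0 0 -1;0 0 -0.055 0 0 0 -1;0 0 -0.055 0 0 0 -1;0 0 -0.01 0 0 0 -1;0 0 -0.01 0 0 0 -1;0 0 -0.008 0 0 0 -1;0 0 0 0 0 0 -1;0 0 0 0 0 0 -1"

```text
time: 8.45
tcp_pos: [481.0, 355.2, -5.4]
orientation: [-3.141, -0.001, 2.781]
contact_force: [-2.4, -0.5, 3.9]
gripper_width: 0.5
finger_force: 1.8
```

Request:
servo_tool:
  steps: "0 0 -0.003 0 0 0 -1;0 0 0 0 0 0 -1;0 0 0 0 0 0 -1"

```text
time: 8.7
tcp_pos: [481.2, 355.3, -5.8]
orientation: [-3.141, -0.001, 2.782]
contact_force: [-4.2, -0.4, 9.0]
gripper_width: 0.6
finger_force: 4.2
```

Request:
servo_tool:
  steps: "0 0 0.13 0 0 0 -1;0 0 0.13 0 0 0 -1;0 0 0.13 0 0 0 -1;-0.008 -0.123 0 0 0 -0.073 -1;-0.008 -0.123 0 0 0 -0.073 -1;-0.008 -0.123 0 0 0 -0.073 -1;-0.008 -0.123 0 0 0 -0.073 -1;-0.008 -0.123 0 0 0 -0.073 -1;-0.008 -0.123 0 0 0 -0.073 0;-0.008 -0.123 0 0 0 -0.073 1;-0.008 -0.123 0 0 0 -0.073 1;-0.008 -0.123 0 0 0 -0.073 1;-0.008 -0.123 0 0 0 -0.073 1;-0.008 -0.123 0 0 0 -0.073 1;-0.008 -0.123 0 0 0 -0.073 1;-0.008 -0.123 0 0 0 -0.073 1;-0.008 -0.123 0 0 0 -0.073 1;-0.008 -0.123 0 0 0 -0.073 1;-0.008 -0.123 0 0 0 -0.073 1;-0.008 -0.123 0 0 0 -0.073 1"

```text
time: 10.37
tcp_pos: [440.5, -274.4, 110.3]
orientation: [3.14, 0.0, 0.826]
contact_force: [0.2, -0.1, -0.4]
gripper_width: 72.3
finger_force: 0.0
```

Request:
servo_tool:
  steps: "0 0 0 0 0 0 1;0 0 0 0 0 0 1"

```text
time: 10.53
tcp_pos: [441.0, -274.6, 110.1]
orientation: [3.139, 0.0, 0.829]
contact_force: [-0.3, 0.2, -0.8]
gripper_width: 83.5
finger_force: 0.0
```

Run:
```python
from h import *
s=ctrl.get_state();print(s['time'],s['tcp_pos'],s['orientation'],s['gripper_width'],s['qpos'])
snap('wrist','w7.png')
for n in ['cap','cap_grip','cap_mark']:
    print(n,[(np.round(d['at']).tolist(),round(d['conf'],2),np.round(w2px('wrist',d['at'])).tolist()) for d in ctrl.recognise(n,'wrist')[:4]])
print(w2px('wrist',s['tcp_pos']),w2px('wrist',s['tcp_pos']+[0,0,31.7]))
```

```text
10.5333 [ 440.98655757 -274.6247397   110.14963638] [3.13903436e+00 2.65571212e-04 8.29008841e-01] 83.4858252241831 [-7.72179410e-01  5.03089403e-01  1.77628165e+00 -2.47761061e-04
  8.59656437e-01 -3.02307920e-02]
cap [([500.0, -396.0, 30.0], 0.73, [497.0, 307.0]), ([445.0, -268.0, 26.0], 0.62, [328.0, 230.0]), ([319.0, -317.0, 52.0], 0.58, [246.0, 398.0])]
cap_grip [([448.0, -268.0, 34.0], 0.76, [332.0, 231.0]), ([499.0, -398.0, 30.0], 0.76, [498.0, 311.0]), ([318.0, -312.0, 51.0], 0.7, [241.0, 394.0])]
cap_mark [([324.0, -319.0, 51.0], 0.68, [254.0, 396.0]), ([449.0, -268.0, 31.0], 0.66, [334.0, 230.0]), ([502.0, -394.0, 34.0], 0.61, [501.0, 307.0])]
[332.37034543 288.76518705] [333.25080708 317.22440147]
```

View pics/w7.png

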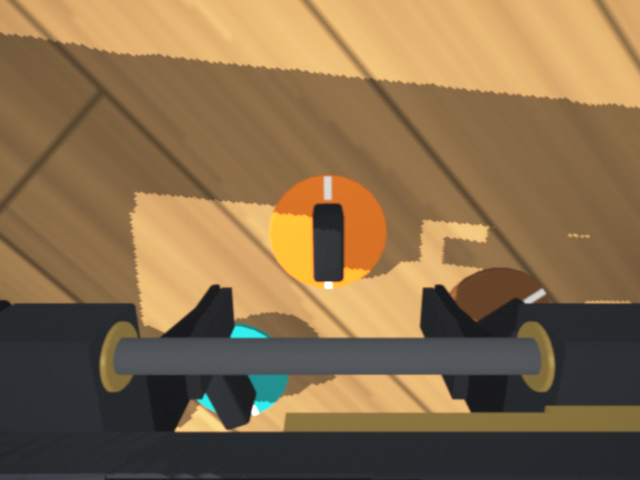

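The wrist view shows the orange cap flange centred at about (328,232), with its bar vertical in the picture. So the yaw is already aligned. The turquoise and brown look-alikes are clear of the fingers.

Run:
```python
from h import *
print(px2w('wrist',328.5,232,30), px2w('wrist',327.5,188,30),px2w('wrist',328.3,285.5,30))
im=cv2.imread('pics/w7.png'); h=cv2.cvtColor(im,cv2.COLOR_BGR2HSV)
m=((h[...,0]>7)&(h[...,0]<24)&(h[...,1]>205)).astype(np.uint8); m[:,:260]=0;m[:,395:]=0;m[:170]=0;m[295:]=0
c=max(cv2.findContours(m,0,2)[0],key=cv2.contourArea);e=cv2.fitEllipse(cv2.convexHull(c));print(e,px2w('wrist',*e[0],30))
```

```text
[ 445.52263998 -266.96990107   30.        ] [ 465.89626572 -243.39483379   30.        ] [ 418.11805925 -297.0906589    30.        ]
((351.9525451660156, 225.77919006347656), (62.73664855957031, 96.91899871826172), 168.52435302734375) [ 460.76622402 -274.66023678   30.        ]
```

Request:
servo_tool:
  steps: "0.008 0.015 -0.085 0 0 0.009 1;0 0 -0.085 0 0 0 1;0 0 -0.085 0 0 0 1;0 0 -0.053 0 0 0 1;0 0 -0.03 0 0 0 1;0 0 0 0 0 0 1;0 0 0 0 0 0 -1;0 0 0 0 0 0 -1;0 0 0 0 0 0 -1;0 0 0 0 0 0 -1;0 0 0 0 0 0 -1;0 0 0 0 0 0 -1;0 0 0 0 0 0 -1;0 0 0 0 0 0 -1"

```text
time: 11.9
tcp_pos: [443.2, -267.2, 8.8]
orientation: [3.141, 0.0, 0.846]
contact_force: [-0.5, 0.4, -0.3]
gripper_width: 41.8
finger_force: 0.0
```

Request:
servo_tool:
  steps: "0 0 0 0 0 0 -1;0 0 0 0 0 0 -1;0 0 0 0 0 0 -1;0 0 0 0 0 0 -1;0 0 0 0 0 0 -1;0 0 0 0 0 0 -1"

```text
time: 12.4
tcp_pos: [443.4, -267.2, 8.5]
orientation: [3.141, 0.0, 0.847]
contact_force: [0.2, -0.6, -0.7]
gripper_width: 20.0
finger_force: 30.0
```

Request:
servo_tool:
  steps: "0 0 0.05 0 0 0 -1;0 0 0.13 0 0 0 -1;0 0 0.13 0 0 0 -1;0 0 0.1 0 0 0 -1;0.032 0.097 0 0 0 -0.027 -1;0.032 0.097 0 0 0 -0.027 -1;0.032 0.097 0 0 0 -0.027 -1;0.032 0.097 0 0 0 -0.027 -1;0.033 0.097 0 0 0 -0.027 -1;0.033 0.097 0 0 0 -0.027 -1;0.033 0.097 0 0 0 -0.027 -1;0.033 0.097 0 0 0 -0.027 -1;0.033 0.097 0 0 0 -0.027 -1;0.033 0.097 0 0 0 -0.027 -1;0.032 0.097 0 0 0 -0.027 -1;0 0 0 0 0 0 -1;0 0 0 0 0 0 -1"

```text
time: 13.82
tcp_pos: [549.5, 54.8, 130.7]
orientation: [-3.141, 0.002, 0.384]
contact_force: [-1.0, -0.2, -2.9]
gripper_width: 20.1
finger_force: 30.0
```

Run:
```python
from h import *
s=ctrl.get_state();print(s['time'],s['tcp_pos'],s['orientation'],np.degrees(s['orientation'][2]),s['gripper_width'],s['contact_force'],s['qpos'])
b=snap('wrist','w8.png')[:,:,::-1];c=snap('scene','s8.png')[:,:,::-1]
x=s['tcp_pos'];z0=x[2]-8.5
print(w2px('wrist',[x[0],x[1],z0+30]),w2px('scene',[x[0],x[1],z0+30]),w2px('wrist',[550.5,53,75]),w2px('scene',[550.5,53,75]))
cv2.imwrite('pics/c8.png',np.hstack([cv2.resize(b[100:420,160:480],(400,400)),cv2.resize(c[170:290,320:440],(400,400),interpolation=cv2.INTER_CUBIC)]))
```

```text
13.8167 [549.50701083  54.78823608 130.74082423] [-3.14055317e+00  2.37094036e-03  3.83922584e-01] 21.997143701598397 20.07406706559027 [-1.00985247 -0.22081807 -2.90135585] [-1.02886569e-01  5.10488919e-01  1.67390435e+00 -2.32476902e-04
  9.59781188e-01  1.08412202e+00]
[323.07443342 299.29373409] [365.93851576 217.23505876] [327.36597282 248.35622439] [361.40825015 239.36511485]
```

View pics/c8.png

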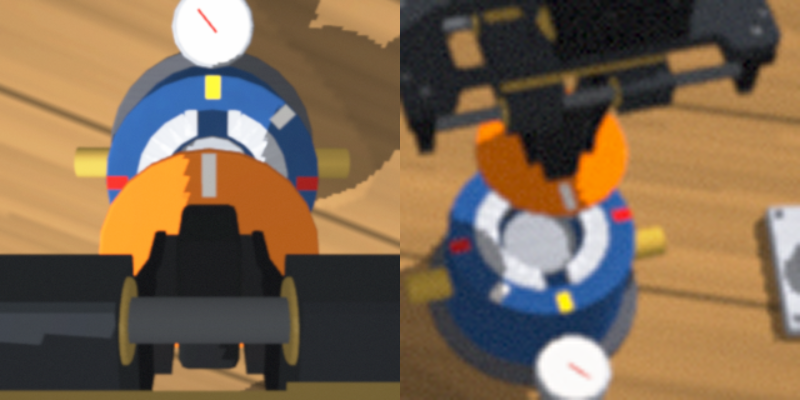

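The view shows the cap held, its stripe at wrist px (326,240) and flange far edge at row 220. The pot's yellow mark is at (330,170) and its red marks at (254,246) and (406,247). The slots are aligned with the stripe to about a degree.

Run:
```python
from h import *
s=ctrl.get_state();x=s['tcp_pos'];z=x[2]-8.5;yaw=s['orientation'][2]
X=np.array([np.cos(yaw),np.sin(yaw)]);Y=np.array([-X[1],X[0]])
def rel(n,u,v,h):
    d=(px2w('wrist',u,v,h)-x)[:2];print(n,'along',round(d@X,1),'across',round(d@Y,1))
rel('red mid',329.6,246.8,75);rel('red1',253.6,246.4,75);rel('red2',405.6,247.2,75)
rel('yellow',330.4,169.6,75);rel('white',386.4,192.8,75)
rel('stripe',326.4,240,z+30);rel('flange far',327,219.8,z+30);rel('flL',240,304,z+30);rel('flR',414.4,304,z+30)
# scene
def rs(n,u,v,h):
    p=px2w('scene',320+u*.3,170+v*.3,h);d=(p-x)[:2];print('scene',n,p.round(1),'along',round(d@X,1),'across',round(d@Y,1))
rs('redA',460,246,75);rs('redB',622,215,75);rs('yel',565,302,75)
rs('stripe',567,195,z+30);rs('flange far',560,216,z+30);rs('flL',475,151,z+30);rs('flR',628,151,z+30)
```

```text
red mid along 2.2 across -1.8
red1 along 2.4 across 47.6
red2 along 2.0 across -51.3
yellow along 52.0 across -2.2
white along 37.6 across -37.2
stripe along 29.8 across 0.1
flange far along 39.1 across -0.1
flL along -1.5 across 40.6
flR along -1.4 across -41.1
scene redA [530.3 241.1  75. ] along 52.3 across 181.8
scene redB [493.1 336.2  75. ] along 53.1 across 283.9
scene yel [558.6 301.3  75. ] along 100.9 across 227.2
scene stripe [537.9 280.2 152.4] along 73.9 across 215.2
scene flange far [552.2 276.1 152.4] along 85.7 across 206.1
scene flL [516.7 230.5 152.4] along 35.7 across 177.0
scene flR [503.1 314.3 152.4] along 54.2 across 259.9
```

Run:
```python
from h import *
s=ctrl.get_state();x=s['tcp_pos'];z=x[2]-8.5;yaw=s['orientation'][2]
X=np.array([np.cos(yaw),np.sin(yaw)]);Y=np.array([-X[1],X[0]])
def rs(n,u,v,h):
    p=px2w('scene',320+(u-400)*.3,170+v*.3,h);d=(p-x)[:2];print('scene',n,p.round(1),'along',round(d@X,1),'across',round(d@Y,1))
rs('redA',460,246,75);rs('redB',622,215,75);rs('yel',565,302,75);rs('white',500,293,75)
rs('stripe',567,195,z+30);rs('flange far',560,216,z+30);rs('flL',475,151,z+30);rs('flR',628,151,z+30)
# flange outline, scene image: orange pixels
im=cv2.imread('pics/s8.png')[200:240,340:392];h=cv2.cvtColor(im,cv2.COLOR_BGR2HSV)
m=((h[...,0]>5)&(h[...,0]<22)&(h[...,1]>215)&(h[...,2]>120)).astype(np.uint8)
c=max(cv2.findContours(m,0,2)[0],key=cv2.contourArea).reshape(-1,2)+[340,200]
P=np.array([px2w('scene',u,v,z+30)[:2] for u,v in c])
from scipy.optimize import least_squares
hull=cv2.convexHull(P.astype(np.float32)).reshape(-1,2)
hull=np.array([q for q in hull if (q-x[:2])@[1,0]>-5])
r=least_squares(lambda q:np.linalg.norm(hull-q,axis=1)-42,x[:2],loss='soft_l1');d=r.x-x[:2];print('flange fit',r.x,d@X,d@Y,np.abs(r.fun).mean(),len(hull))
```

```text
scene redA [568.    8.8  75. ] along 0.9 across -47.9
scene redB [531.3 101.1  75. ] along 1.1 across 51.4
scene yel [595.5  73.5  75. ] along 50.5 across 2.0
scene white [595.6  35.8  75. ] along 36.6 across -33.0
scene stripe [572.9  64.8 152.4] along 26.3 across 2.3
scene flange far [586.9  62.4 152.4] along 38.4 across -5.2
scene flL [552.3  11.6 152.4] along -12.6 across -39.4
scene flR [538.7  95.3 152.4] along 5.9 across 43.3
flange fit [541.55221434  53.12731929] -7.13089341988482 3.0921492374427406 2.017865594074028 11
```

Request:
servo_tool:
  steps: "0.016 0.002 -0.08 0 0 0 -1;0 0 -0.06 0 0 0 -1;0 0 -0.01 0 0 0 -1;0 0 0 0 0 0 -1;0 0 0 0 0 0 -1;0 0 0 0 0 0 -1"

```text
time: 14.42
tcp_pos: [556.1, 53.0, 87.5]
orientation: [3.141, -0.001, 0.379]
contact_force: [0.6, 0.6, -1.7]
gripper_width: 20.0
finger_force: 30.0
```

Run:
```python
from h import *
s=ctrl.get_state();x=s['tcp_pos'];yaw=s['orientation'][2];m=ctrl.camera_model('wrist')
X=np.array([np.cos(yaw),np.sin(yaw)]);Y=np.array([-X[1],X[0]])
w=snap('wrist','w9.png');sc=snap('scene','s9.png')
s2=ctrl.get_state();print(x,s2['tcp_pos'],np.degrees(yaw))
z=x[2]-8.5
def blobs(cam,im,mm,box):
    h=cv2.cvtColor(im,cv2.COLOR_RGB2HSV).astype(int);H,S,V=h[...,0],h[...,1],h[...,2]
    for n,mask in (('yel',(H>24)&(H<34)&(S>150)&(V>90)),('red',((H<4)|(H>174))&(S>170)&(V>60))):
        mk=np.zeros_like(mask);mk[box[1]:box[3],box[0]:box[2]]=mask[box[1]:box[3],box[0]:box[2]]
        k,l,st,ce=cv2.connectedComponentsWithStats(mk.astype(np.uint8))
        for i in range(1,k):
            if st[i,4]>8:
                p=px2w(cam,*ce[i],75,mm);d=p[:2]-x[:2];print(cam,n,ce[i].round(1),st[i,2:],p[:2].round(1),'al',round(d@X,1),'ac',round(d@Y,1))
    mask=(H>5)&(H<22)&(S>200)&(V>120);mk=np.zeros_like(mask);mk[box[1]:box[3],box[0]:box[2]]=mask[box[1]:box[3],box[0]:box[2]]
    k,l,st,ce=cv2.connectedComponentsWithStats(mk.astype(np.uint8))
    for i in range(1,k):
        if st[i,4]>80:
            v,u=np.nonzero(l==i);P=np.array([px2w(cam,a,b,z+30,mm)[:2]-x[:2] for a,b in zip(u,v)])
            print(cam,'orange',st[i],'al',(P@X).min().round(1),(P@X).max().round(1),'ac',(P@Y).min().round(1),(P@Y).max().round(1))
blobs('wrist',w,m,(200,120,460,340));blobs('scene',sc,None,(320,180,410,280))
```

```text
[556.08292308  53.02074753  87.51768905] [556.16100608  53.33880083  87.64135481] 21.72434628295252
wrist yel [321.5 189.2] [ 12  21 247] [598.7  72.9] al 47.0 ac 2.7
wrist red [416.7 277.9] [ 11  12 106] [572.6   6.3] al -2.0 ac -49.5
wrist red [231.9 278.8] [ 19  11 194] [534.4 100.6] al -2.6 ac 52.2
wrist orange [ 242  220  172  100 8076] al -9.3 38.9 ac -40.3 39.6
scene yel [368.9 260.1] [ 3  5 14] [594.7  72.3] al 43.0 ac 3.7
scene red [386.4 233.9] [ 4  3 11] [530.  100.5] al -6.7 ac 53.8
scene red [337.4 243.2] [ 5  3 11] [566.8   7.4] al -7.0 ac -46.3
scene orange [368 220  17  27 242] al -21.2 32.5 ac 6.1 41.9
scene orange [341 224  25  25 325] al -26.5 33.9 ac -39.7 -3.6
```

Request:
servo_tool:
  steps: "-0.003 0.0065 -0.012 0 0 0.005 -1;0 0 -0.01 0 0 0 -1;0 0 -0.01 0 0 0 -1;0 0 -0.01 0 0 0 -1;0 0 0 0 0 0 -1;0 0 0 0 0 0 -1"

```text
time: 15.02
tcp_pos: [554.3, 55.7, 73.6]
orientation: [-3.141, 0.001, 0.388]
contact_force: [-0.6, -0.4, -1.8]
gripper_width: 20.2
finger_force: 30.0
```

Request:
servo_tool:
  steps: "0 0 -0.01 0 0 0 -1;0 0 -0.01 0 0 0 -1;0 0 0 0 0 0 -1;0 0 0 0 0 0 -1"

```text
time: 15.35
tcp_pos: [554.9, 55.6, 68.2]
orientation: [3.141, -0.001, 0.388]
contact_force: [-0.2, -0.0, 2.3]
gripper_width: 19.6
finger_force: 30.0
```

Request:
servo_tool:
  steps: "0 0 -0.01 0 0 0 -1;0 0 -0.01 0 0 0 -1;0 0 -0.005 0 0 0 -1;0 0 0 0 0 0 -1;0 0 0 0 0 0 -1"

```text
time: 15.77
tcp_pos: [554.9, 55.6, 60.7]
orientation: [3.141, -0.001, 0.388]
contact_force: [-0.4, -0.3, 5.1]
gripper_width: 19.8
finger_force: 30.0
```

Request:
servo_tool:
  steps: "0 0 -0.004 0 0 0 -1;0 0 -0.002 0 0 0 -1;0 0 0 0 0 0 -1;0 0 0 0 0 0 -1"

```text
time: 16.1
tcp_pos: [555.0, 55.6, 59.5]
orientation: [3.141, -0.001, 0.388]
contact_force: [-1.9, 0.6, 8.8]
gripper_width: 19.9
finger_force: 30.0
```

Request:
servo_tool:
  steps: "0 0 -0.002 0 0 0 -1;0 -0.001 0 0 0 -0.05 -1;0 -0.001 0 0 0 -0.05 -1;0 -0.001 0 0 0 -0.05 -1;0 -0.001 0 0 0 -0.05 -1;0 -0.001 0 0 0 -0.05 -1;0 0 0 0 0 0 -1;0 0 0 0 0 0 -1"

```text
time: 16.77
tcp_pos: [555.1, 53.5, 59.5]
orientation: [3.141, -0.001, -0.005]
contact_force: [-1.9, -1.7, 11.9]
gripper_width: 19.9
finger_force: 30.0
```

Request:
servo_tool:
  steps: "0 -0.001 0 0 0 -0.05 -1;0 -0.001 0 0 0 -0.05 -1;0 -0.001 0 0 0 -0.05 -1;0 -0.001 0 0 0 -0.05 -1;0 -0.001 0 0 0 -0.052 -1;0 0 0 0 0 0 -1;0 0 0 0 0 0 -1;0 0 0 0 0 0 -1"

```text
time: 17.43
tcp_pos: [554.9, 52.2, 59.4]
orientation: [3.142, -0.001, -0.401]
contact_force: [-2.3, -0.7, 11.3]
gripper_width: 19.9
finger_force: 30.0
```

Run:
```python
from h import *
s=ctrl.get_state();x=s['tcp_pos'];yaw=s['orientation'][2];m=ctrl.camera_model('wrist')
w=snap('wrist','w10.png')
s=ctrl.get_state();print(x,np.degrees(yaw),s['contact_force'],s['wrist_torque'])
h=cv2.cvtColor(w,cv2.COLOR_RGB2HSV).astype(int);H,S,V=h[...,0],h[...,1],h[...,2]
X=np.array([np.cos(yaw),np.sin(yaw)]);Y=np.array([-X[1],X[0]])
for n,mask,z in(('white/grey',(S<60)&(V>110),78),('red',((H<4)|(H>174))&(S>150)&(V>60),75),('yel',(H>24)&(H<34)&(S>150)&(V>90),75)):
    k,l,st,ce=cv2.connectedComponentsWithStats(mask.astype(np.uint8))
    for i in range(1,k):
        if st[i,4]>25:
            p=px2w('wrist',*ce[i],z,m)[:2]
            if np.linalg.norm(p-[551,53.3])<62:
                d=p-[551,53.3];print(n,ce[i].round(1),st[i,2:],'r',np.linalg.norm(d).round(1),'ang',np.degrees(np.arctan2(d[1],d[0])).round(1),'al/ac to tcp',((p-x[:2])@X).round(1),((p-x[:2])@Y).round(1))
```

```text
[554.89810406  52.21921253  59.44345085] -22.972375658733863 [-1.4713765  -0.77813373 12.1737915 ] [-0.01133617  0.646619   -0.1008906 ]
white/grey [327.  199.4] [ 17  26 436] r 51.1 ang -21.4 al/ac to tcp 47.1 0.9
white/grey [326.9 239.6] [ 11  35 371] r 32.6 ang -20.4 al/ac to tcp 28.6 0.9
white/grey [326.3 395.5] [16  4 58] r 50.8 ang 155.1 al/ac to tcp -54.7 1.2
red [403.  230.9] [ 26  24 328] r 49.1 ang -65.9 al/ac to tcp 32.0 -34.0
yel [250.9 229.9] [ 25  24 316] r 51.3 ang 22.0 al/ac to tcp 32.3 35.7
```

The white rim mark and the cap stripe line up in the wrist picture (u 327.0 and 326.9). Red and yellow lie symmetrically on either side, and the cap is flush with about 12 N of push. I'm handing in.

```bash
python3 -c "
from cell import ctrl
print(ctrl.job_done())"
```

```text
the job is handed in; nothing more can be done
None
```

I pressed yellow and then green, and left red alone. The orange cap is in the pot, pressed flush and turned to the white marks (about 45° clockwise), still gripped; the job is handed in at about 17.5 s, with no verdict shown.

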